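Clear the dryer flange and hold its cover over the screw holes

ROBOT

A 6-joint arm with a two-finger parallel gripper is mounted at the origin on the work surface. World frame = base frame: x ahead of the robot, y to its left, z up, the work surface at z = 0. Lengths are in m, angles in rad, forces in N, time in s.
With the tool pointing down it reaches from about 0.325 to 0.925 m from the base axis. Payload 3.1 kg.
Tool frame: the origin (TCP) lies at the centre of the arm's flange, where the gripper is bolted on; the fingertips stand 173 mm ahead of it and the grasp point (between the pads) lies 155 mm ahead of it; z points along the fingers, y is the line along which they close (so a half turn about z gives the same grasp; the last joint's range is limited). The gripper opens to 85 mm and grips with 20 to 120 N. Pads are 22 mm wide; open, the fingers measure 114 mm over their backs; the gripper's body (76 mm by 85 mm) begins 54 mm behind the grasp point. The pads swing forward as they close: fully open they stand 13 mm farther back than shut.
Start: joints at [-1.279, 0.217, 1.613, -0, 1.311, -0.112], TCP at [0.246, -0.575, 0.405] pointing down, gripper open.
Joint ranges: [-2.75, 2.75], [-0.78, 2.1], [0.31, 2.55], [-1.13, 4.27], [0.13, 2.63], [-2.58, 2.58]. Speed limits (rad/s): [2.79, 2.79, 3.14, 3.14, 3.14, 3.14].

INTERFACE

Orientations are given as a unit quaternion [x, y, z, w].
In Python, from workcell import bot gives the robot as it stands.
- The arm moves only by the tool arm_command, never from a script. Its argument "series" is a list of rows, each a list of 2 entries, a list of its own where there are three numbers: the shift along the tool's x, y, z in units of 0.05 m (1.0 is 0.05 m), then the turn, a rotation vector about the tool's x, y, z in units of 360 degrees (1.0 is 360 degrees). A call has 1 to 10 rows; each row shifts and turns the commanded pose from where the row before left it, along the tool's axes as they then stand; what a row does not reach is not made up. A row lasts 1/10 s, in which the tool goes at most 50 mm and 8.59 degrees, less where a joint would pass 70% of its speed; a pose out of reach is approached as far as the arm can. A call with a number of a shift or a turn outside -1 to 1 is refused whole. A call with a gripper value outside its range is refused whole. "jaw" is the closure, from 0 (fully open) to 1 (shut), set as the call begins (left out, the last holds). The fingers move at their own pace and stop on an object; "newtons" is the grip in N (left out, the last holds). Time passes only in rows, so rows that do not move let the fingers close. It gives the time, the measured TCP pose, the force, the opening and the grip force at its end, in the units of the state.
- bot.read_state(): the state, without advancing time (a new reading comes with each control period).
- bot.snapshot(name): name is "side" or "top" or "wrist"; returns the picture (400x640x3 uint8, blue, green, red); there is no depth.
- bot.calibration(name): a dict with "camera_matrix" (3x3 intrinsics, pixels), "D" ([k1, k2, p1, p2, k3] as OpenCV has them; the pictures are not rectified), "R" (3x3) and "t" (3): a world point X has camera coordinates R X + t; the wrist camera has in their place "mount" (4x4, takes a point from camera to tool coordinates, whose origin is the TCP and whose axes are the flange's). Camera axes: x right, y down, z forward; pixel columns grow to the right and rows downward; lengths in m; the calibration is good to about 2 mm. A picture is of the moment at which its call begins: read the wrist's pose just before it. calibration takes no time and is no camera call.
- bot.hand_in(): hands the job in; it is judged then, once.
The state is a dict: "time": time; "joint_pos": joint angles; "joint_velocities": joint speeds; "joint_torque": joint torques, N m; "position": TCP position; "tool_rot": TCP orientation; "force": force on the tool from outside, world axes, zero at the start; "moment": the same for the moment, N m; "grip_width": opening from 0.0 (shut) to 1.0 (fully open); "finger_force": force on a finger pad.
Only numpy, scipy, OpenCV 4.12 (cv2) and the standard library are available. Lean on these libraries where they do the work, as an engineer would, in place of code of your own. Each camera call takes 0.05 s, during which the arm holds its last target. There are 200 camera calls.

TASK

The seaweed sample dryer is to be closed: first clear the hardware off its flange, setting the plain spacer post in the square wooden tray and the thumbscrew in the round dish. Then pick up the rectangular cover plate with four holes (not the square one with two) and finish holding it still and level about 15 mm above the flange, never resting on it, with its four holes lined up over the four threaded holes (either way round) so that I can start the screws; the program ends while still holding the cover there, nothing is put down. Leave everything else on the bench where it is.

Things in the scene. Friction and masses are not known exactly. Their poses are not given: they have to be found in the camera images.
- chamber: sample drying chamber, fixed to the bench: grey box with an aluminium flange on top, 150 (its x) x 120 (its y) mm, 45 mm high in all; a dark mesh screen in the middle of the flange is flush and solid. Origin: centre of its underside, on the bench.
- flange (a point): centre of the flange's top face, 45 mm above the bench; axes as the chamber's (x along the 150 mm side, z up). The four 6 mm threaded holes are at x = +-60, y = +-45 mm from here.
- cover: the chamber's cover: rectangular aluminium plate 150 (its x) x 120 (its y) x 5 mm with four 11 mm holes at x = +-60, y = +-45 mm, lying flat on the bench, handle up, 0.26 to 0.42 kg, balanced about its centre. It fits the chamber either way round (half turn). Origin: centre of its underside.
- cover_handle (a point): middle of the cover's handle bar, 35 mm straight above the cover's origin. Steel bar 90 mm long along the plate's x, 12 mm wide, 12 mm tall (top 41 mm above the plate's underside), carried by a 10 mm square foot at each end; 24 mm clear gap between plate and bar.
- post: steel spacer post: plain cylinder 16 mm in diameter, 45 mm tall, standing upright on the flange at the start. Origin: centre of its foot.
- thumbscrew: steel thumbscrew standing head-down on the flange at the start: head 26 mm in diameter and 14 mm high at the bottom, with an 8 mm stem rising to 34 mm. Origin: centre of the head's underside.
- tray_in (a point): centre of the inner floor (5 mm above the bench) of the square wooden tray, 110 x 110 mm outside, 28 mm high, 5 mm walls, fixed to the bench; axes along its walls, z up. The post belongs here.
- dish_in (a point): centre of the inner floor (5 mm above the bench) of the round white ceramic dish, 110 mm across the rim, 100 mm at the foot, 28 mm high, 4 mm wall, fixed to the bench. The thumbscrew belongs here.
- flange_hole0 (a point): mouth of the threaded hole (6 mm) at the flange's +x +y corner
- flange_hole1 (a point): mouth of the threaded hole (6 mm) at the flange's -x +y corner
- flange_hole2 (a point): mouth of the threaded hole (6 mm) at the flange's -x -y corner
- flange_hole3 (a point): mouth of the threaded hole (6 mm) at the flange's +x -y corner
- cover_hole0 (a point): centre, at the plate's underside, of the cover's 11 mm hole at its +x +y corner
- cover_hole1 (a point): centre, at the plate's underside, of the cover's 11 mm hole at its -x +y corner
- cover_hole2 (a point): centre, at the plate's underside, of the cover's 11 mm hole at its -x -y corner
- cover_hole3 (a point): centre, at the plate's underside, of the cover's 11 mm hole at its +x -y corner
- spare_cover: a different, wrong cover that stays where it is: square aluminium plate 100 x 100 x 5 mm with only two holes and a short handle bar 50 mm long (bar 12 mm wide, top at 41 mm), lying flat on the bench. Origin: centre of its underside.
- screwdriver: screwdriver 180 mm long lying on the bench between the robot and the chamber; leave alone. Origin: on its axis line, near its middle, at bench height.
- tape_roll: paper tape roll, 90 mm across, 24 mm high, lying flat; leave alone. Origin: centre of underside.
- weight: steel calibration weight with a knob, 38 mm across, 60 mm high; leave alone. Origin: centre of underside.
- jar: closed glass jar, 64 mm across, 85 mm high; leave alone. Origin: centre of underside.
- wash_bottle: white plastic bottle, 60 mm across, 125 mm high; leave alone. Origin: centre of underside.
- mug: white mug, 80 mm across, 90 mm high, handle towards its own +y; leave alone. Origin: centre of underside.

How it is judged:
On the way, in this order (a step that is already met when the one before it is completed fails the run):
1. the post lies in the square tray and the thumbscrew in the round dish, both let go, before the cover is lifted (x of post in the frame of tray_in between -0.052 and 0.052 m and y of post in the frame of tray_in between -0.052 and 0.052 m and z of post in the frame of tray_in below 0.02 m and horizontal distance between thumbscrew and dish_in below 0.05 m and z of thumbscrew in the frame of dish_in below 0.025 m and contact force between the fingers and post below 0.1 N and contact force between the fingers and thumbscrew below 0.1 N and linear speed of each of post, thumbscrew below 0.03 m/s and height (world z) of cover below 0.02 m), for 0.2 s.
2. the cover is lifted off the bench in the gripper (height (world z) of cover above 0.03 m and contact force between the fingers and cover above 1 N), for 0.2 s.
At the end, for the whole second after the job is handed in: Cover held in the gripper, still, level within 4 degrees, underside 6 to 30 mm above the flange, touching no other part, each hole within 4 mm horizontally of a threaded hole (either way round); post at rest in the square tray, thumbscrew at rest in the round dish, both let go (x of post in the frame of tray_in between -0.052 and 0.052 m and y of post in the frame of tray_in between -0.052 and 0.052 m and z of post in the frame of tray_in below 0.02 m and horizontal distance between thumbscrew and dish_in below 0.05 m and z of thumbscrew in the frame of dish_in below 0.025 m and contact force between each of the fingers, cover and post below 0.1 N and contact force between each of the fingers, cover and thumbscrew below 0.1 N and linear speed of each of post, thumbscrew below 0.03 m/s and ((horizontal distance between cover_hole0 and flange_hole0 below 0.004 m and horizontal distance between cover_hole1 and flange_hole1 below 0.004 m and horizontal distance between cover_hole2 and flange_hole2 below 0.004 m and horizontal distance between cover_hole3 and flange_hole3 below 0.004 m) or (horizontal distance between cover_hole0 and flange_hole2 below 0.004 m and horizontal distance between cover_hole1 and flange_hole3 below 0.004 m and horizontal distance between cover_hole2 and flange_hole0 below 0.004 m and horizontal distance between cover_hole3 and flange_hole1 below 0.004 m)) and z of cover in the frame of flange between 0.006 and 0.03 m and angle between cover's own z axis and vertical below 0.07 rad and contact force between the fingers and cover above 1 N and contact force between cover and chamber below 0.1 N and contact force between cover and spare_cover below 0.1 N and linear speed of cover below 0.02 m/s and angular speed of cover below 0.15 rad/s); the arm keeps its last pose, push and grip.
It fails at once if a bystander (spare cover, screwdriver, tape roll, weight, jar, bottle, mug) is moved by more than 25 mm (distance of any of spare_cover, screwdriver, tape_roll, weight, jar, wash_bottle, mug from where it was at the start of the episode above 0.025 m).
It fails at once if the cover presses on the chamber with more than 2 N (contact force between cover and chamber above 2 N).
It also fails if it takes over 72 s, if anything falls off the work surface, if the arm or the gripper's body presses on something with over 40 N, if the wrist force passes 120 N, or if a joint passes its speed limit or range.

## Working session

There is one attempt and no reset: what is moved stays moved. The work goes in short steps, Python scripts to look and compute and a tool call to move; the robot and the scene stay as the last step left them, time stands still between calls to the robot, and variables do not carry over. Pictures are saved under pics/ and viewed, at most 10 in all, crops included, and the job is handed in when it is done.

Besides the shell and the picture viewer there is one more tool, called after ">>>" in YAML: its name, and indented under it one key for each argument. arm_command: Moves the arm, as the interface text tells. Shifts and turns lie within -1 to 1; 1 stands for 0.05 m of shift or 360 degrees of turn. Its arguments: {"type":"object","properties":{"series":{"type":"array"},"jaw":{"type":"number"},"newtons":{"type":"number"}},"required":["series"]}

```bash
mkdir -p pics; ls; python3 - <<'E'
from workcell import bot
import cv2
for n in ("top","side"):
    cv2.imwrite(f"pics/{n}0.png",bot.snapshot(n))
    c=bot.calibration(n);print(n,c)
print(bot.calibration("wrist"));print(bot.read_state())
E
```

```text
pics
top {'camera_matrix': array([[502.71314643,   0.        , 316.77860418],
       [  0.        , 502.71314643, 202.45808267],
       [  0.        ,   0.        ,   1.        ]]), 'D': array([-0.13217112,  0.        ,  0.        ,  0.        ,  0.        ]), 'R': array([[-0.01780737, -0.99981294,  0.00754893],
       [-0.99167439,  0.01669836, -0.12768344],
       [ 0.1275335 , -0.00975979, -0.99178624]]), 't': array([0.03225968, 0.56861528, 1.1737073 ])}
side {'camera_matrix': array([[369.57652838,   0.        , 320.61588084],
       [  0.        , 369.57652838, 199.64217035],
       [  0.        ,   0.        ,   1.        ]]), 'D': array([-0.01200119,  0.        ,  0.        ,  0.        ,  0.        ]), 'R': array([[-0.99257007, -0.12053852, -0.01658697],
       [-0.04610988,  0.49878865, -0.86549625],
       [ 0.11259903, -0.85830085, -0.5006407 ]]), 't': array([0.54917095, 0.07475771, 0.87625502])}
{'camera_matrix': array([[305.43260591,   0.        , 322.79854713],
       [  0.        , 305.43260591, 203.82019513],
       [  0.        ,   0.        ,   1.        ]]), 'D': ar
[... 426 characters left out ...]
 0.1, 'joint_pos': array([-1.27920938e+00,  2.17733648e-01,  1.61478653e+00,  2.67179747e-05,
        1.31132269e+00, -1.12207543e-01]), 'joint_velocities': array([ 0.00128211, -0.00118106, -0.00466265, -0.00062252, -0.00037423,
        0.00188613]), 'joint_torque': array([-3.16587348e-04, -3.98074257e+01, -3.04971170e+01, -1.38819310e-04,
        4.21149030e-03,  1.58660464e-05]), 'position': array([ 0.24548428, -0.57438087,  0.40345763]), 'tool_rot': array([ 9.79687960e-01,  2.00524899e-01, -8.79192708e-05, -1.12174140e-03]), 'force': array([-1.03881972, -0.41989025,  0.17973055]), 'moment': array([0.03548784, 0.03719596, 0.0030643 ]), 'finger_force': 0.0, 'grip_width': 0.9979079783513295}
```

View pics/top0.png

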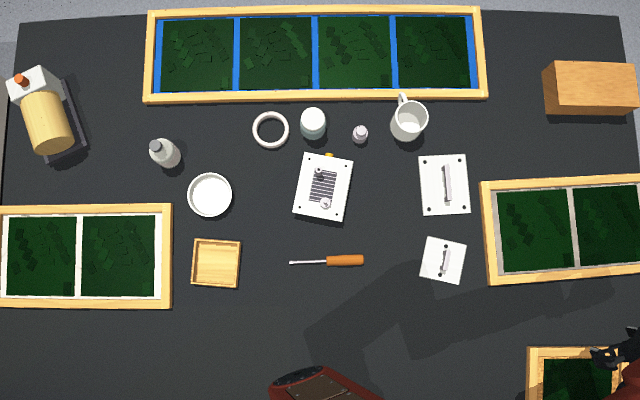

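View pics/side0.png

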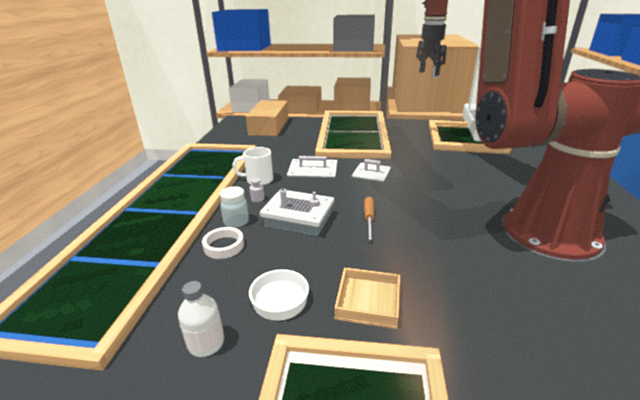

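The top view shows the chamber at (323,187), the cover at (444,184), the spare at (443,260), the tray at (216,263) and the dish at (210,195). The side view shows the post and thumbscrew on the flange near (283,198) and (314,198). I'll enlarge these next.

```bash
python3 - <<'E'
import cv2,numpy as np
t=cv2.imread("pics/top0.png");s=cv2.imread("pics/side0.png")
r=lambda i,x,y,w,h,k:cv2.resize(i[y:y+h,x:x+w],None,fx=k,fy=k,interpolation=cv2.INTER_CUBIC)
a=r(t,285,145,80,60+20,5)      # chamber  (0,0) k5 400x400
b=r(t,405,145,80,80,5)         # cover
c=r(s,250,180,100,50,4)        # 400x200
d=r(s,280,145,100,50,4)
cv2.imwrite("pics/crop1.png",np.vstack([np.hstack([a,b]),np.hstack([c,d])]))
E
```

```text
(no output)
```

View pics/crop1.png

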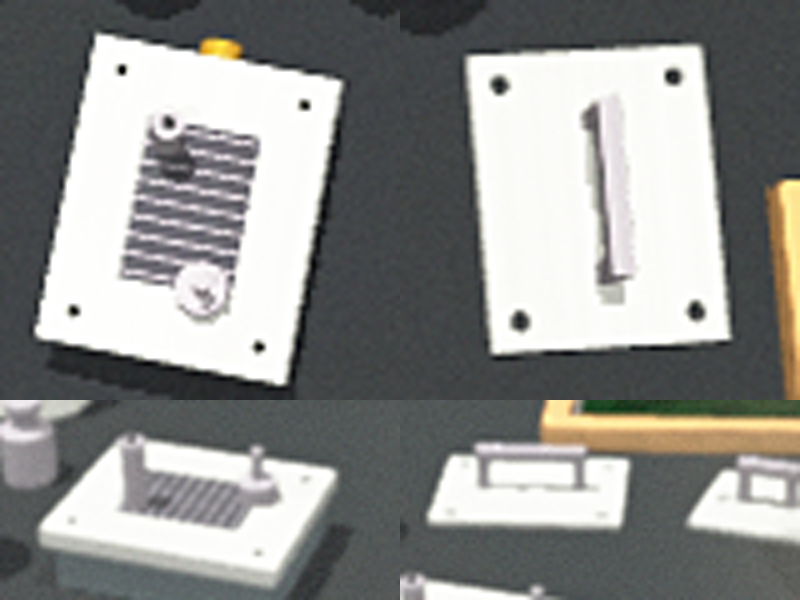

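Enlarged crops:
- **Threaded holes (top crop):** (122,69), (304,105), (258,346), (74,310).
- **Post and thumbscrew (top crop):** post top at (168,123), thumbscrew head at (202,290).
- **Cover holes (top crop):** (99,84), (273,76), (296,311), (120,321).
- **Side crop:** post top at (133,40), stem tip at (256,49), two flange holes at (71,120) and (258,153).

Next I triangulate from these.

```bash
cat > h.py <<'E'
import numpy as np, cv2
from scipy.spatial.transform import Rotation as Ro
from workcell import bot
def cam(name,st=None):
    c=bot.calibration(name)
    if name!="wrist": return c["camera_matrix"],c["D"],c["R"],c["t"]
    T=np.eye(4);T[:3,:3]=Ro.from_quat(st["tool_rot"]).as_matrix();T[:3,3]=st["position"]
    W=np.linalg.inv(T@c["mount"]);return c["camera_matrix"],c["D"],W[:3,:3],W[:3,3]
def ray(C,p):
    K,D,R,t=C;u=cv2.undistortPoints(np.array([[p]],float),K,D)[0,0]
    return -R.T@t, R.T@np.array([u[0],u[1],1.])
def onz(C,p,z):
    o,d=ray(C,p);return o+d*(z-o[2])/d[2]
def tri(*cp):
    A=np.zeros((3,3));b=np.zeros(3)
    for C,p in cp:
        o,d=ray(C,p);d=d/np.linalg.norm(d);M=np.eye(3)-np.outer(d,d);A+=M;b+=M@o
    return np.linalg.solve(A,b)
def proj(C,X):
    K,D,R,t=C;return cv2.projectPoints(np.array(X,float).reshape(-1,3),cv2.Rodrigues(R)[0],t,K,D)[0][:,0]
def crop(p,o,k): return ((p[0]+.5)/k-.5+o[0],(p[1]+.5)/k-.5+o[1])
E
python3 - <<'E'
from h import *
np.set_printoptions(precision=4,suppress=True)
T=cam("top");S=cam("side")
ct=lambda p:crop(p,(285,145),5); cc=lambda p:crop(p,(405,145),5); cs=lambda p:crop(p,(250,180),4); cs2=lambda p:crop(p,(280,145),4)
print("post top",tri((T,ct((168,123))),(S,cs((133,40)))))
print("stem tip",tri((T,ct((205,294))),(S,cs((257,49)))))
print("hole",tri((T,ct((258,346))),(S,cs((304,78)))),tri((T,ct((74,310))),(S,cs((258,153)))),tri((T,ct((122,69))),(S,cs((71,120)))))
for nm,f,P,z in (("flange",ct,[(122,69),(304,105),(258,346),(74,310)],.045),("cover",cc,[(99,84),(273,76),(296,311),(120,321)],.005)):
    X=np.array([onz(T,f(p),z) for p in P]);c=X.mean(0);v=X[3]+X[2]-X[0]-X[1];w=X[0]+X[3]-X[1]-X[2]
    print(nm,c,"yawx",np.arctan2(-v[1],-v[0]),"yawy-90",np.arctan2(-w[0],w[1]),np.linalg.norm(v)/2,np.linalg.norm(w)/2)
print("bar",tri((T,cc((211,95))),(S,cs2((78,50)))),tri((T,cc((226,278))),(S,cs2((185,57)))))
print("post",onz(T,ct((168,123)),.09),"head",onz(T,ct((202,290)),.059))
print("tray corners z.028",[onz(T,p,.028)[:2] for p in((194,239),(241,241),(239,288),(192,286))])
print("tray mid side",onz(S,(368,270),.028),onz(S,(371,305),.028))
print("dish rim",onz(T,(210,194.5),.028),onz(S,(279,291),.028), "tri", tri((T,(210,194.5)),(S,(279,291))))
E
```

```text
post top [0.6403 0.0183 0.0905]
stem tip [0.5646 0.0027 0.0792]
hole [ 0.5412 -0.0232  0.0455] [0.5594 0.0642 0.0444] [0.6768 0.0396 0.045 ]
flange [0.6077 0.008  0.045 ] yawx -0.20950922460908428 yawy-90 -0.2132498487353802 0.11945358176530375 0.08958555556351425
cover [ 0.6143 -0.2981  0.005 ] yawx 0.04080127839830981 yawy-90 0.036860661885750774 0.12021857832884805 0.0898777518509086
bar [ 0.6593 -0.299   0.037 ] [ 0.5711 -0.3028  0.0322]
post [0.6399 0.0182 0.09  ] head [0.5655 0.0032 0.059 ]
tray corners z.028 [array([0.4861, 0.3207]), array([0.4797, 0.2063]), array([0.3676, 0.2115]), array([0.3733, 0.325 ])]
tray mid side [0.4328 0.2159 0.028 ] [0.4266 0.3078 0.028 ]
dish rim [0.5941 0.2824 0.028 ] [0.5947 0.2908 0.028 ] tri [0.5959 0.284  0.0212]
```

>>> arm_command:
  series:
    - [[0,0,0],[0,0,0.016]]
    - [[0,0,0],[0,0,0.016]]
    - [[0,0,0],[0,0,0.016]]
    - [[0,0,0],[0,0,0.016]]
    - [[0.5,-0.74,0.1],[0,0,0]]
    - [[0.5,-0.74,0.1],[0,0,0]]
    - [[0.5,-0.74,0.1],[0,0,0]]
    - [[0.5,-0.74,0.1],[0,0,0]]
    - [[0.5,-0.74,0.1],[0,0,0]]
    - [[0.5,-0.74,0.1],[0,0,0]]
  jaw: 0.3
  newtons: 60

```text
time: 1.1
position: [0.3957, -0.3507, 0.374]
tool_rot: [1.0, 0.001, -0.0, -0.0]
force: [0.3, -0.4, 0.1]
grip_width: 0.705
finger_force: 0.0
```

>>> arm_command:
  series:
    - [[0.5,-0.74,0.1],[0,0,0]]
    - [[0.5,-0.74,0.1],[0,0,0]]
    - [[0.5,-0.74,0.1],[0,0,0]]
    - [[0.5,-0.74,0.1],[0,0,0]]
    - [[0.5,-0.74,0.1],[0,0,0]]
    - [[0.5,-0.74,0.1],[0,0,0]]
    - [[0.3,-0.74,0.1],[0,0,0]]
    - [[0,-0.74,0],[0,0,0]]
    - [[0,-0.74,0],[0,0,0]]
    - [[0,0,0],[0,0,0]]

```text
time: 2.1
position: [0.5591, -0.0153, 0.3388]
tool_rot: [1.0, 0.003, -0.001, -0.001]
force: [0.0, -0.8, -0.2]
grip_width: 0.699
finger_force: 0.0
```

```bash
python3 - <<'E'
from h import *
np.set_printoptions(precision=4,suppress=True)
s=bot.read_state();im=bot.snapshot("wrist");cv2.imwrite("pics/w1.png",im)
np.savez("w1.npz",p=s["position"],q=s["tool_rot"])
print(s["time"],s["position"],s["tool_rot"],s["grip_width"])
C=cam("wrist",s);print(proj(C,[[.640,.018,.09],[.565,.003,.059],[.565,.003,.079]]))
E
```

```text
2.1 [ 0.5591 -0.0153  0.3388] [ 1.      0.0033 -0.001  -0.0011] 0.6986202299893745
[[273.5734 102.3462]
 [300.9908 196.0239]
 [299.1969 203.4034]]
```

View pics/w1.png

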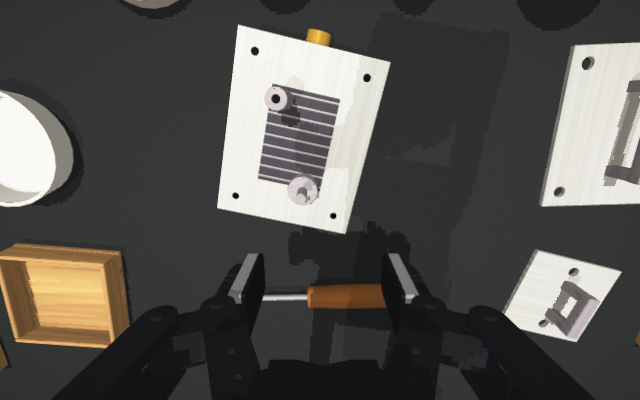

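The wrist picture shows the post top at (276,98), the screw head at (302,190) and the flange holes at (255,51), (367,78), (333,216) and (235,196). I'll compare these with the top-camera estimate.

```bash
python3 - <<'E'
from h import *
np.set_printoptions(precision=4,suppress=True)
z=np.load("w1.npz");C=cam("wrist",dict(position=z["p"],tool_rot=z["q"]))
T=cam("top");ct=lambda p:crop(p,(285,145),5)
X=np.array([onz(C,p,.045) for p in[(255,51),(367,78),(333,216),(235,196)]]);print(X,X.mean(0))
print(onz(C,(276,98),.09),onz(C,(302,190),.059))
print("tri post, head",tri((C,(276,98)),(T,ct((168,123)))),tri((C,(302,190)),(T,ct((202,290)))))
print(onz(C,(62,251),.028),onz(C,(126,252),.028),onz(C,(0,250),.028))
print(bot.read_state()["position"])
E
```

```text
[[ 0.6774  0.0376  0.045 ]
 [ 0.6587 -0.0499  0.045 ]
 [ 0.5419 -0.0249  0.045 ]
 [ 0.5604  0.063   0.045 ]] [0.6096 0.0065 0.045 ]
[0.6428 0.0163 0.09  ] [0.5703 0.0021 0.059 ]
tri post, head [0.6428 0.0182 0.0759] [0.567  0.0029 0.0473]
[0.4962 0.2465 0.028 ] [0.4953 0.1829 0.028 ] [0.497  0.3074 0.028 ]
[ 0.5593 -0.0171  0.339 ]
```

>>> arm_command:
  series:
    - [[0.55,-0.23,0],[0,0,0]]
    - [[0.55,-0.23,0],[0,0,0]]
    - [[0.54,-0.23,0],[0,0,0]]
    - [[0,0,0.5],[0,0,0]]
    - [[0,0,0.5],[0,0,0]]
    - [[0,0,0.5],[0,0,0]]
    - [[0,0,0.4],[0,0,0]]
    - [[0,0,0.34],[0,0,0]]
    - [[0,0,0],[0,0,0]]
    - [[0,0,0],[0,0,0]]

```text
time: 3.15
position: [0.6417, 0.0148, 0.2276]
tool_rot: [1.0, 0.0, -0.0, 0.0]
force: [0.6, 0.0, 0.3]
grip_width: 0.704
finger_force: 0.0
```

>>> arm_command:
  series:
    - [[0,0,0],[0,0,0]]
    - [[0,0,0],[0,0,0]]
    - [[0,0,0],[0,0,0]]
    - [[0,0,0],[0,0,0]]
    - [[0,0,0],[0,0,0]]
    - [[0,0,0],[0,0,0]]
    - [[0,0,0],[0,0,0]]
    - [[0,0,0],[0,0,0]]
  jaw: 1

```text
time: 3.95
position: [0.6423, 0.0155, 0.2292]
tool_rot: [1.0, 0.001, 0.001, 0.0]
force: [-0.3, 0.0, 6.4]
grip_width: 0.167
finger_force: 58.4
```

>>> arm_command:
  series:
    - [[0,0,-0.4],[0,0,0]]
    - [[0,0,-0.6],[0,0,0]]
    - [[0,0,-0.6],[0,0,0]]
    - [[0,0,-0.6],[0,0,0]]
    - [[-0.3,-0.3,-0.3],[0,0,0]]
    - [[-0.5,-0.6,0],[0,0,0]]
    - [[-0.6,-0.7,0],[0,0,0]]
    - [[-0.6,-0.7,0],[0,0,0]]
    - [[-0.6,-0.7,0],[0,0,0]]
    - [[-0.6,-0.7,0],[0,0,0]]

```text
time: 4.95
position: [0.4795, 0.2011, 0.352]
tool_rot: [1.0, 0.001, -0.0, 0.0]
force: [-0.4, 0.9, 0.3]
grip_width: 0.169
finger_force: 58.5
```

>>> arm_command:
  series:
    - [[-0.6,-0.7,0],[0,0,0]]
    - [[-0.4,-0.5,0],[0,0,0]]
    - [[-0.1,-0.1,0.4],[0,0,0]]
    - [[0,0,0.6],[0,0,0]]
    - [[0,0,0.6],[0,0,0]]
    - [[0,0,0.6],[0,0,0]]
    - [[0,0,0.4],[0,0,0]]
    - [[0,0,0.2],[0,0,0]]
    - [[0,0,0],[0,0,0]]
    - [[0,0,0],[0,0,0]]

```text
time: 5.95
position: [0.4266, 0.2652, 0.2133]
tool_rot: [1.0, 0.001, 0.0, -0.0]
force: [-0.8, 0.0, 0.3]
grip_width: 0.169
finger_force: 58.5
```

>>> arm_command:
  series:
    - [[0,0,0.25],[0,0,0]]
    - [[0,0,0.2],[0,0,0]]
    - [[0,0,0],[0,0,0]]
    - [[0,0,0],[0,0,0]]

```text
time: 6.35
position: [0.426, 0.265, 0.1899]
tool_rot: [1.0, 0.001, -0.001, 0.0]
force: [-0.2, -0.1, -0.3]
grip_width: 0.168
finger_force: 58.5
```

>>> arm_command:
  series:
    - [[0,0,0],[0,0,0]]
    - [[0,0,0],[0,0,0]]
    - [[0,0,0],[0,0,0]]
    - [[0,0,0],[0,0,0]]
    - [[0,0,-0.2],[0,0,0]]
    - [[0,0,-0.6],[0,0,0]]
    - [[0,0,-0.8],[0,0,0]]
    - [[0,0,-0.8],[0,0,0]]
  jaw: 0.55

```text
time: 7.15
position: [0.4258, 0.2649, 0.3117]
tool_rot: [1.0, 0.001, -0.0, 0.0]
force: [1.1, 1.2, 0.1]
grip_width: 0.449
finger_force: 0.0
```

>>> arm_command:
  series:
    - [[0.2,0.35,0],[0,0,0]]
    - [[0.36,0.65,0],[0,0,0]]
    - [[0.36,0.65,0],[0,0,0]]
    - [[0.36,0.65,0],[0,0,0]]
    - [[0.36,0.65,0],[0,0,0]]
    - [[0.36,0.65,0],[0,0,0]]
    - [[0.36,0.65,0],[0,0,0]]
    - [[0.3,0.6,0],[0,0,0]]
    - [[0.16,0.4,0],[0,0,0]]
    - [[0,0,0],[0,0,0]]
  jaw: 0.35

```text
time: 8.15
position: [0.5687, 0.0003, 0.3113]
tool_rot: [1.0, -0.001, 0.001, 0.001]
force: [0.2, 0.3, -0.7]
grip_width: 0.649
finger_force: 0.0
```

>>> arm_command:
  series:
    - [[0,0,0.4],[0,0,0]]
    - [[0,0,0.5],[0,0,0]]
    - [[0,0,0.4],[0,0,0]]
    - [[0,0,0.1],[0,0,0]]
    - [[0,0,0],[0,0,0]]
    - [[0,0,0],[0,0,0]]

```text
time: 8.75
position: [0.5681, 0.0032, 0.2415]
tool_rot: [1.0, 0.001, 0.001, 0.0]
force: [0.4, 0.2, -0.2]
grip_width: 0.648
finger_force: 0.0
```

```bash
python3 - <<'E'
from h import *
s=bot.read_state();im=bot.snapshot("wrist");t=bot.snapshot("top")[210:310,170:270]
print(s["position"],s["tool_rot"])
a=im[90:400,160:480];b=cv2.resize(t,(310,310),interpolation=cv2.INTER_CUBIC)
cv2.imwrite("pics/w2.png",np.hstack([a,b]))
E
```

```text
[0.56809872 0.00317907 0.2414532 ] [9.99999023e-01 1.07172025e-03 8.96060364e-04 4.13719843e-05]
```

View pics/w2.png

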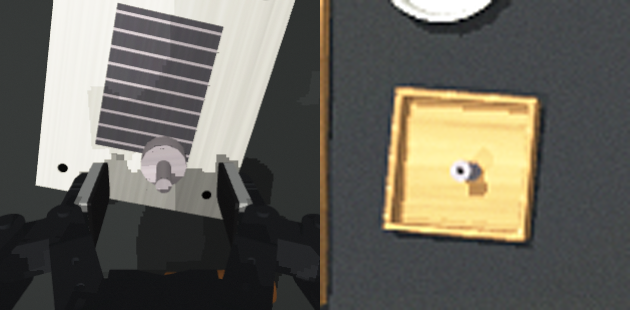

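The post stands upright in the middle of the tray, at crop (462,170). The screw at crop (162,165) sits between the fingers.

>>> arm_command:
  series:
    - [[0,0,0.25],[0,0,0]]
    - [[0,0,0.18],[0,0,0]]
    - [[0,0,0],[0,0,0]]
    - [[0,0,0],[0,0,0]]

```text
time: 9.25
position: [0.5672, 0.0028, 0.2178]
tool_rot: [1.0, 0.001, -0.001, -0.0]
force: [0.0, -0.1, 0.5]
grip_width: 0.651
finger_force: 0.0
```

>>> arm_command:
  series:
    - [[0,0,0],[0,0,0]]
    - [[0,0,0],[0,0,0]]
    - [[0,0,0],[0,0,0]]
    - [[0,0,0],[0,0,0]]
    - [[0,0,0],[0,0,0]]
    - [[0,0,0],[0,0,0]]
  jaw: 1

```text
time: 9.85
position: [0.568, 0.0027, 0.2193]
tool_rot: [1.0, 0.001, 0.001, 0.0]
force: [-0.2, -0.7, 4.1]
grip_width: 0.272
finger_force: 59.0
```

>>> arm_command:
  series:
    - [[0,0,-0.4],[0,0,0]]
    - [[0,0,-0.6],[0,0,0]]
    - [[0,0,-0.6],[0,0,0]]
    - [[0,0,-0.4],[0,0,0]]
    - [[0.02,-0.34,0],[0,0,0]]
    - [[0.05,-0.6,0],[0,0,0]]
    - [[0.07,-0.7,0],[0,0,0]]
    - [[0.07,-0.7,0],[0,0,0]]
    - [[0.07,-0.7,0],[0,0,0]]
    - [[0.07,-0.7,0],[0,0,0]]

```text
time: 10.85
position: [0.5843, 0.1911, 0.3178]
tool_rot: [1.0, 0.001, -0.001, 0.0]
force: [0.4, -0.6, -0.9]
grip_width: 0.273
finger_force: 58.9
```

>>> arm_command:
  series:
    - [[0.07,-0.7,0],[0,0,0]]
    - [[0.07,-0.7,0],[0,0,0]]
    - [[0.03,-0.5,0],[0,0,0]]
    - [[0,0,0.3],[0,0,0]]
    - [[0,0,0.6],[0,0,0]]
    - [[0,0,0.6],[0,0,0]]
    - [[0,0,0.6],[0,0,0]]
    - [[0,0,0.2],[0,0,0]]
    - [[0,0,0],[0,0,0]]
    - [[0,0,0],[0,0,0]]

```text
time: 11.85
position: [0.5936, 0.2845, 0.2043]
tool_rot: [1.0, 0.001, 0.0, -0.0]
force: [-0.0, -0.1, -1.3]
grip_width: 0.272
finger_force: 59.0
```

Down 23 mm, release, and rise.

>>> arm_command:
  series:
    - [[0,0,0.26],[0,0,0]]
    - [[0,0,0.2],[0,0,0]]
    - [[0,0,0],[0,0,0]]
    - [[0,0,0],[0,0,0]]

```text
time: 12.25
position: [0.593, 0.2848, 0.1804]
tool_rot: [1.0, 0.001, -0.0, 0.0]
force: [-0.3, 0.5, 0.0]
grip_width: 0.273
finger_force: 59.1
```

>>> arm_command:
  series:
    - [[0,0,0],[0,0,0]]
    - [[0,0,0],[0,0,0]]
    - [[0,0,0],[0,0,0]]
    - [[0,0,0],[0,0,0]]
    - [[0,0,-0.2],[0,0,0]]
    - [[0,0,-0.6],[0,0,0]]
    - [[0,0,-0.8],[0,0,0]]
    - [[0,0,-0.8],[0,0,0]]
    - [[0,0,-0.4],[0,0,0]]
    - [[0,0,0],[0,0,0]]
  jaw: 0.5

```text
time: 13.25
position: [0.5949, 0.2855, 0.327]
tool_rot: [1.0, 0.001, 0.005, -0.002]
force: [0.8, 0.1, -0.0]
grip_width: 0.503
finger_force: 0.0
```

>>> arm_command:
  series:
    - [[0,0.4,0],[0,0,0]]
    - [[0.03,0.7,0],[0,0,0]]
    - [[0.03,0.8,0],[0,0,0]]
    - [[0.03,0.8,0],[0,0,0]]
    - [[0.03,0.8,0],[0,0,0]]
    - [[0.03,0.8,0],[0,0,0]]
    - [[0.03,0.8,0],[0,0,0]]
    - [[0.03,0.8,0],[0,0,0]]
    - [[0.03,0.8,0],[0,0,0]]
    - [[0.03,0.8,0],[0,0,0]]
  jaw: 0.4

```text
time: 14.25
position: [0.6054, -0.0925, 0.3177]
tool_rot: [1.0, 0.001, -0.003, -0.0]
force: [0.7, -0.1, 0.2]
grip_width: 0.601
finger_force: 0.0
```

>>> arm_command:
  series:
    - [[0.03,0.8,0],[0,0,0]]
    - [[0.03,0.8,0],[0,0,0]]
    - [[0.03,0.8,0],[0,0,0]]
    - [[0.03,0.8,0],[0,0,0]]
    - [[0,0.7,0],[0,0,0]]
    - [[0,0.27,0],[0,0,0]]
    - [[0,0,0],[0,0,-0.0062]]
    - [[0,0,0],[0,0,0]]
    - [[0,0,0],[0,0,0]]

```text
time: 15.15
position: [0.6129, -0.298, 0.319]
tool_rot: [1.0, 0.02, -0.001, -0.001]
force: [-0.4, -0.3, 0.1]
grip_width: 0.604
finger_force: 0.0
```

```bash
python3 - <<'E'
from h import *
np.set_printoptions(precision=4,suppress=True)
s=bot.read_state();im=bot.snapshot("wrist");t=bot.snapshot("top")[165:225,180:240]
np.savez("w3.npz",p=s["position"],q=s["tool_rot"]);cv2.imwrite("pics/w3raw.png",im)
print(s["time"],s["position"],s["tool_rot"])
a=im[60:400,180:480];b=cv2.resize(t,(300,300),interpolation=cv2.INTER_CUBIC)
a=cv2.resize(im[80:280,200:440],(480,400));o=np.zeros((400,780,3),np.uint8);o[:,:480]=a;o[:300,480:]=b
cv2.imwrite("pics/w3.png",o)
E
```

```text
15.15 [ 0.6129 -0.298   0.319 ] [ 0.9998  0.02   -0.0013 -0.001 ]
```

View pics/w3.png

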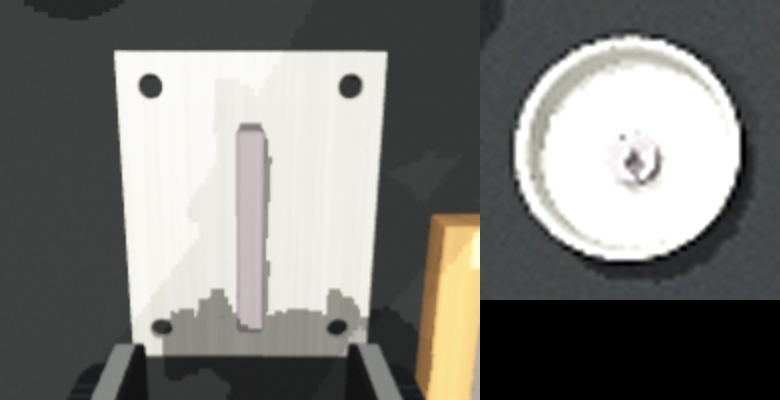

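The thumbscrew stands in the dish near the centre of its crop. The cover lies straight below the gripper, with holes at crop (150,86), (350,86), (337,327) and (162,327), and bar ends at (251,130) and (251,330).

```bash
python3 - <<'E'
from h import *
np.set_printoptions(precision=4,suppress=True)
z=np.load("w3.npz");C=cam("wrist",dict(position=z["p"],tool_rot=z["q"]))
f=lambda p:crop(p,(200,80),2)
X=np.array([onz(C,f(p),.005) for p in[(150,86),(350,86),(337,327),(162,327)]]);d=X[0]+X[1]-X[2]-X[3]
print(X.mean(0),np.arctan2(d[1],d[0]),np.linalg.norm(d)/2,np.linalg.norm(X[0]-X[1]))
for zz in(.030,.041):print(onz(C,f((251,130)),zz),onz(C,f((251,330)),zz))
T=cam("top");cc=lambda p:crop(p,(405,145),5)
print("bar tri",tri((T,cc((211,95))),(C,f((251,130)))),tri((T,cc((226,278))),(C,f((251,330)))))
print(bot.read_state()["position"],"yaw",2*np.arctan2(z["q"][1],z["q"][0]))
E
```

```text
[ 0.6176 -0.2997  0.005 ] 0.03946074651539047 0.11829584131368541 0.0892055416688859
[ 0.6605 -0.2984  0.03  ] [ 0.5689 -0.3023  0.03  ]
[ 0.6619 -0.2983  0.041 ] [ 0.5743 -0.302   0.041 ]
bar tri [ 0.6607 -0.2989  0.0353] [ 0.5698 -0.3025  0.0322]
[ 0.6134 -0.2978  0.3199] yaw 0.040073189593277055
```

>>> arm_command:
  series:
    - [[0.05,0.04,0.3],[0,0,0]]
    - [[0,0,0.6],[0,0,0]]
    - [[0,0,0.6],[0,0,0]]
    - [[0,0,0.6],[0,0,0]]
    - [[0,0,0.3],[0,0,0]]
    - [[0,0,0.2],[0,0,0]]
    - [[0,0,0],[0,0,0]]
    - [[0,0,0],[0,0,0]]
    - [[0,0,0],[0,0,0]]

```text
time: 16.15
position: [0.6172, -0.3011, 0.1928]
tool_rot: [1.0, 0.02, 0.002, 0.001]
force: [0.5, -0.4, -0.5]
grip_width: 0.599
finger_force: 0.0
```

>>> arm_command:
  series:
    - [[0,0,0],[0,0,0]]
    - [[0,0,0],[0,0,0]]
    - [[0,0,0],[0,0,0]]
    - [[0,0,0],[0,0,0]]
    - [[0,0,0],[0,0,0]]
    - [[0,0,0],[0,0,0]]
    - [[0,0,0],[0,0,0]]
    - [[0,0,0],[0,0,0]]
  jaw: 1
  newtons: 100

```text
time: 16.95
position: [0.6166, -0.3004, 0.1919]
tool_rot: [1.0, 0.02, 0.0, -0.0]
force: [-0.9, 1.1, 5.9]
grip_width: 0.115
finger_force: 98.0
```

>>> arm_command:
  series:
    - [[0,0,-0.1],[0,0,0]]
    - [[0,0,-0.3],[0,0,0]]
    - [[0,0,-0.4],[0,0,0]]
    - [[0,0,-0.5],[0,0,0]]
    - [[0,0,-0.5],[0,0,0]]
    - [[0,0,-0.4],[0,0,0]]
    - [[0,0,-0.3],[0,0,0]]
    - [[0,0,-0.1],[0,0,0]]
    - [[0,0,0],[0,0,0]]
    - [[0,0,0],[0,0,0]]

```text
time: 17.95
position: [0.6157, -0.3002, 0.3192]
tool_rot: [1.0, 0.02, -0.001, -0.001]
force: [0.6, 0.6, -3.4]
grip_width: 0.112
finger_force: 97.7
```

>>> arm_command:
  series:
    - [[0,-0.15,0],[0,0,0]]
    - [[0,-0.3,0],[0,0,0]]
    - [[0.01,-0.5,0],[0,0,0]]
    - [[0.01,-0.6,0],[0,0,0]]
    - [[0.01,-0.6,0],[0,0,0]]
    - [[0.01,-0.6,0],[0,0,0]]
    - [[0.01,-0.6,0],[0,0,0]]
    - [[0.01,-0.6,0],[0,0,0]]
    - [[0.01,-0.6,0],[0,0,0]]
    - [[0.01,-0.6,0],[0,0,0]]

```text
time: 18.95
position: [0.6089, -0.0406, 0.32]
tool_rot: [1.0, 0.021, -0.001, -0.0]
force: [0.4, 0.3, -2.8]
grip_width: 0.114
finger_force: 97.7
```

>>> arm_command:
  series:
    - [[0.01,-0.5,0],[0,0,0]]
    - [[0,-0.3,0],[0,0,0]]
    - [[0,-0.15,0],[0,0,0]]
    - [[0,0,0],[0,0,0.01]]
    - [[0,0,0],[0,0,0.01]]
    - [[0,0,0],[0,0,0.01]]
    - [[0,0,0],[0,0,0.01]]
    - [[0,0,0],[0,0,0]]
    - [[0,0,0],[0,0,0]]
    - [[0,0,0],[0,0,0]]

```text
time: 19.95
position: [0.6083, 0.0041, 0.3206]
tool_rot: [0.994, -0.105, -0.0, 0.0]
force: [-0.6, -0.0, -2.8]
grip_width: 0.114
finger_force: 97.8
```

```bash
python3 - <<'E'
from h import *
np.set_printoptions(precision=4,suppress=True)
s=bot.read_state();w=bot.snapshot("wrist");t=bot.snapshot("top");d=bot.snapshot("side")
np.savez("w4.npz",p=s["position"],q=s["tool_rot"])
for n,i in(("w",w),("t",t),("s",d)):cv2.imwrite(f"pics/raw4{n}.png",i)
print(s["time"],s["position"],s["tool_rot"],s["finger_force"],s["force"])
r=lambda i,x,y,a,b,k:cv2.resize(i[y:y+b,x:x+a],None,fx=k,fy=k,interpolation=cv2.INTER_CUBIC)
o=np.zeros((600,800,3),np.uint8);o[:300,:400]=r(w,120,100,400,300,1);o[:400,400:]=r(t,285,135,80,80,5);o[300:,:400]=r(d,240,150,100,75,4)
cv2.imwrite("pics/v4.png",o)
E
```

```text
19.95 [0.6083 0.0041 0.3206] [ 0.9945 -0.1049 -0.0001  0.0001] 97.79667019844055 [-0.631  -0.0466 -2.8416]
```

View pics/v4.png

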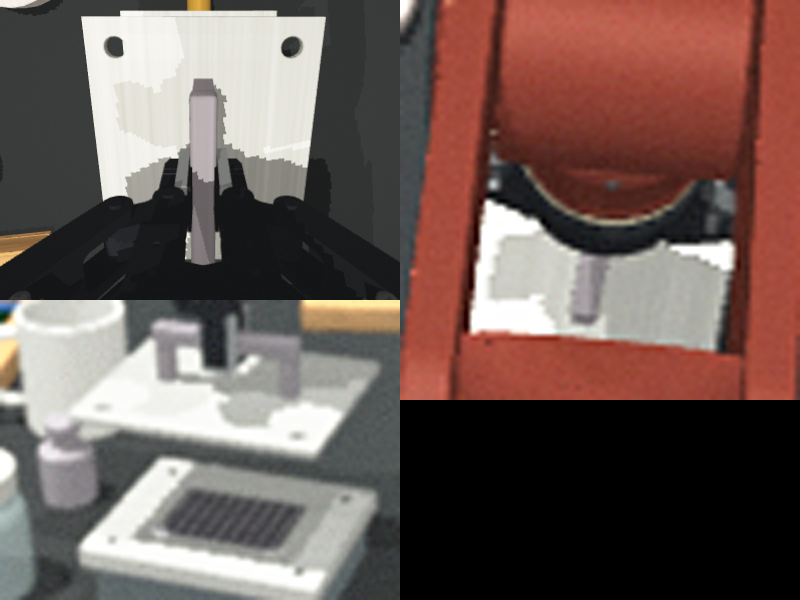

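The wrist crop shows the front cover holes at (114,47) and (292,46). The side crop shows cover holes at (102,107) and (296,135), with all four flange holes below at (172,170), (348,198), (302,270) and (111,240).

```bash
cat > m.py <<'E'
from h import *
from scipy.optimize import least_squares
np.set_printoptions(precision=4,suppress=True)
L=np.array([[.06,.045],[-.06,.045],[-.06,-.045],[.06,-.045]])
def fit(obs,z,x0):   # obs: (cam, pixel, hole index); z known -> x,y,yaw
    def P(v):
        c,s=np.cos(v[2]),np.sin(v[2]);return np.c_[L@np.array([[c,s],[-s,c]])+v[:2],np.full(4,z)]
    r=least_squares(lambda v:np.concatenate([proj(C,P(v)[i])[0]-p for C,p,i in obs]),x0)
    return r.x,np.sqrt(np.mean(r.fun**2))
E
python3 - <<'E'
from m import *
S=cam("side");T=cam("top");z=np.load("w4.npz");W=cam("wrist",dict(position=z["p"],tool_rot=z["q"]))
z1=np.load("w1.npz");W1=cam("wrist",dict(position=z1["p"],tool_rot=z1["q"]))
f=lambda p:crop(p,(240,150),4); ct=lambda p:crop(p,(285,145),5)
os=[(S,f(p),i) for p,i in(((111,240),0),((302,270),1),((348,198),2),((172,170),3))]
ot=[(T,ct(p),i) for p,i in(((122,69),0),((74,310),1),((258,346),2),((304,105),3))]
ow=[(W1,p,i) for p,i in(((255,51),0),((235,196),1),((333,216),2),((367,78),3))]
x0=[.609,.007,-.21]
for n,o in(("side",os),("top",ot),("wrist",ow),("all",os+ot+ow)):print("flange",n,*fit(o,.045,x0))
h=z["p"][2]-.1919+.005
cs=[(S,f((102,107)),0),(S,f((296,135)),1)];cw=[(W,(234,147),0),(W,(412,146),3)]
for n,o in(("side",cs),("wrist",cw),("both",cs+cw)):print("cover",n,*fit(o,h,x0))
print("tri hole0",tri((S,f((102,107))),(W,(234,147))),h)
E
```

```text
flange side [ 0.6087  0.0067 -0.1961] 0.3125277001976748
flange top [ 0.6077  0.008  -0.2108] 0.11185235638104842
flange wrist [ 0.6097  0.0067 -0.2112] 0.2676717413623485
flange all [ 0.6094  0.0068 -0.2104] 0.4826159920766301
cover side [ 0.608   0.0051 -0.2149] 0.098324430401241
cover wrist [ 0.6086  0.003  -0.2051] 0.4831429140377353
cover both [ 0.6086  0.0031 -0.206 ] 0.40791238893207366
tri hole0 [0.6764 0.0348 0.1327] 0.13369851423765997
```

>>> arm_command:
  series:
    - [[0,-0.06,0.1],[0,0,0]]
    - [[0,0,0.2],[0,0,0]]
    - [[0,0,0.25],[0,0,0]]
    - [[0,0,0.25],[0,0,0]]
    - [[0,0,0.2],[0,0,0]]
    - [[0,0,0.15],[0,0,0]]
    - [[0,0,0.1],[0,0,0]]
    - [[0,0,0.05],[0,0,0]]
    - [[0,0,0],[0,0,0]]
    - [[0,0,0],[0,0,0]]

```text
time: 21.1
position: [0.6093, 0.0073, 0.2562]
tool_rot: [0.994, -0.105, 0.001, -0.0]
force: [-0.5, 0.0, -3.2]
grip_width: 0.115
finger_force: 97.8
```

```bash
python3 - <<'E'
from h import *
np.set_printoptions(precision=4,suppress=True)
s=bot.read_state();w=bot.snapshot("wrist");t=bot.snapshot("top");d=bot.snapshot("side")
np.savez("w5.npz",p=s["position"],q=s["tool_rot"])
print(s["time"],s["position"],s["tool_rot"],s["finger_force"],s["force"])
r=lambda i,x,y,a,b,k:cv2.resize(i[y:y+b,x:x+a],None,fx=k,fy=k,interpolation=cv2.INTER_CUBIC)
o=np.zeros((600,800,3),np.uint8);o[:300,:400]=r(w,120,100,400,300,1);o[:300,400:]=r(t,170,160,100,75,4);o[300:,:400]=r(d,250,165,100,75,4);o[300:,400:]=r(w,200,120,240,180,5/3)
o[300:,400:800]=r(w,220,100,200,150,2)
cv2.imwrite("pics/v5.png",o)
E
```

```text
21.1 [0.6093 0.0073 0.2562] [ 0.9945 -0.1052  0.0005 -0.    ] 97.83463597297668 [-0.4745  0.041  -3.2472]
```

View pics/v5.png

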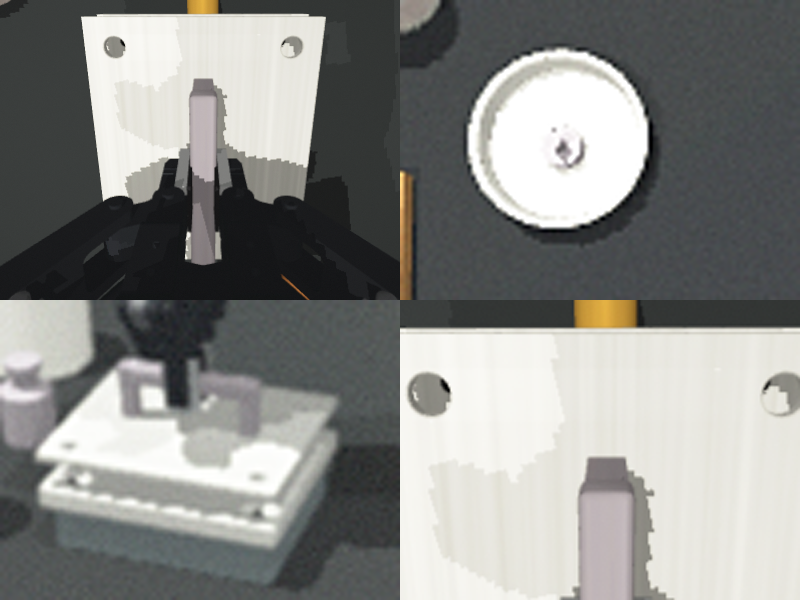

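Side crop: cover holes at (68,146) and (258,176), flange holes at (75,180) and (258,213). In the wrist view, the threaded holes peek through symmetrically at the inner far edges of the cover holes, at (444,385) left and (765,380) right in the x2 crop.

```bash
python3 - <<'E'
from m import *
S=cam("side");z=np.load("w5.npz");W=cam("wrist",dict(position=z["p"],tool_rot=z["q"]))
f=lambda p:crop(p,(250,165),4)
h=z["p"][2]-.1919+.005;x0=[.609,.007,-.21]
cs=[(S,f((68,146)),0),(S,f((258,176)),1)];cw=[(W,(234.5,147),0),(W,(411,147),3)]
fs=[(S,f((75,180)),0),(S,f((258,213)),1)]
for n,o,zz in(("cover side",cs,h),("cover wrist",cw,h),("cover both",cs+cw,h),("flange side",fs,.045)):print(n,*fit(o,zz,x0))
# where the threaded holes should appear in the wrist x2 crop for aligned cover at fit
v,_=fit(cw,h,x0);c,s=np.cos(v[2]),np.sin(v[2]);P=np.c_[L@np.array([[c,s],[-s,c]])+v[:2],np.full(4,.045)]
print("aligned flange holes seen at",(proj(W,P)[[0,3]]-[220,100])*2+[400,300])
w=bot.snapshot("wrist");r=lambda x,y:cv2.resize(w[y:y+30,x:x+30],(400,400),interpolation=cv2.INTER_CUBIC)
cv2.imwrite("pics/v6.png",np.hstack([r(220,132),r(396,132)]))
E
```

```text
cover side [ 0.6096  0.0077 -0.1952] 0.01875062744095063
cover wrist [ 0.6096  0.0067 -0.2111] 0.950279358107746
cover both [ 0.6095  0.0066 -0.2105] 0.7019163771760514
flange side [ 0.6075  0.0082 -0.2296] 0.18904941629457495
aligned flange holes seen at [[449.8587 382.9399]
 [761.2588 382.9356]]
```

View pics/v6.png

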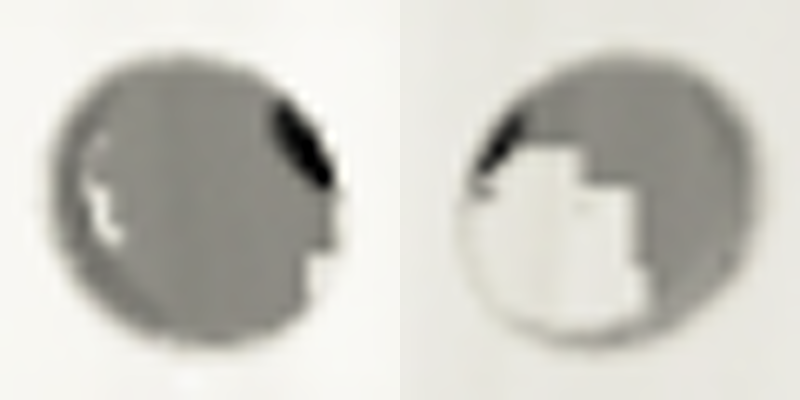

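The two dark arcs, at (272–332, 100–190) and (475–525, 105–190), match the aligned prediction to about 1 mm. I'll lower 4 mm to get the 15 mm gap, then settle.

>>> arm_command:
  series:
    - [[0,0,0.04],[0,0,0]]
    - [[0,0,0.04],[0,0,0]]
    - [[0,0,0],[0,0,0]]
    - [[0,0,0],[0,0,0]]
    - [[0,0,0],[0,0,0]]
    - [[0,0,0],[0,0,0]]
    - [[0,0,0],[0,0,0]]
    - [[0,0,0],[0,0,0]]

```text
time: 22.1
position: [0.609, 0.0074, 0.2518]
tool_rot: [0.994, -0.105, 0.0, -0.0]
force: [0.7, -0.9, -3.9]
grip_width: 0.116
finger_force: 97.8
```

```bash
python3 - <<'E'
from workcell import bot
s=bot.read_state();print(s["position"],s["tool_rot"],s["force"],s["finger_force"])
p=s["position"]
if abs(p[0]-.6093)<.0015 and abs(p[1]-.0073)<.0015 and .249<p[2]<.256: print(bot.hand_in())
E
```

```text
[0.60897552 0.0073649  0.25176052] [ 9.94457243e-01 -1.05141750e-01  5.85777103e-05 -6.52937035e-06] [ 0.71775637 -0.8890941  -3.86167797] 97.83410310745239
the job is handed in; nothing more can be done
None
```

The job is handed in at about 22 s of robot time, verdict not shown: the post is in the square tray, the thumbscrew is in the round dish, and the four-hole cover is held level about 15 mm above the flange with its holes lined up to about 1 mm by the camera views.

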